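Draw the stuck anvil slide home with the hooked pick

TASK

The steel anvil slide is stuck far back in the narrow slot of the green riveting jig. Take the hooked pick by its handle, catch its toe under the slide's brass lip and draw the slide out until its nose bears on the brass screw of the red front stop, whose setting you must feel for; keep a light but definite pull on it there for a moment (about 7 N on the screw, never 15) and touch the slide only with the pick. Then unhook and put the pick back fully down in its stand, leaving the slide drawn out and the other things where they are.

Things in the scene. Friction and masses are not known exactly. Their poses are not given: they have to be found in the camera images.
- jig: Green steel riveting jig, fixed, 170 long (its x) x 90 wide (y) x 36 high. Origin: centre of underside; x runs along the slot to its blind rear end. Base plate 10 thick. For x -25 to +77 two rails (tops 36 up) leave a slot 16 wide (y -8 to +8), 26 deep, open above, closed at x = +77. For x -77 to -25 the floor is open, no rails; the red stop stands in front.
- shoe_face (a point): Sprung brass shoe in the jig's +y rail, at jig x = 0, y about 4.5. It presses the slide against the -y rail with about 2 N all along its travel (so the slide's centre line lies at jig y = -1.75): the slide resists with about 2 to 5 N and stays where it is left.
- stop: Front stop of the jig: red bracket 8 x 50 x 16 mm with a brass adjusting screw (8 diameter). Origin: centre of the bracket's underside, 81 mm in front (-x) of the jig's origin, 10 up; axes as the jig's. The slide's nose must meet the screw's rigid tip, which stands 6 to 34 mm from this origin towards +x (jig x -75 to -47): its setting differs each time and is not measured, so feel for it.
- anvil: Loose steel anvil slide on the slot floor, about 120 g, 84 long (its x, rear +x) x 12.5 wide x 18 high, plus a brass button. Origin: centre of underside, axes as the jig's. Notch x 0 to +22, open to top and sides, floor 3 above the underside. In front of it a brass lip (x -13 to 0, heights 12 to 18) overhangs a hollow (x -13 to 0, heights 3 to 12) that takes the pick's toe.
- anvil_nose (a point): Centre of the slide's flat front end (42 mm in front of its origin, 9 up). When the slide is home this end touches the tip of the stop's screw, somewhere between jig x = -75 and -47 mm.
- notch (a point): Centre of the notch floor in the anvil slide (x = +11 mm, 3 above the underside of the slide).
- pick: Hooked pick upright in its stand, loose, 90 g, 94 high. Origin: on the shank axis, level with the toe's underside; z up. Steel shank 5 mm diameter; toe 5 mm diameter, from the shank towards the pick's -x, rounded end 11 from the shank axis, heights 0 to 5. Brass collar 36 diameter, heights 40 to 44. Orange handle 20 (x) x 26 (y), heights 44 to 94.
- pick_grip (a point): Centre of the pick's orange handle, on the shank axis, 69 above the toe's underside (50 high, 20 across x, 26 across y). Grip it firmly across x, so that the pads face the pull; held loosely it tilts when pulled.
- pick_toe (a point): Centre of the toe's end ball: 8.5 mm from the shank axis towards the pick's -x, 2.5 above the toe's underside.
- stand: Wooden pick stand fixed to the bench, 80 (x) x 70 (y) x 50 high, origin centre of its underside. Its blind hole, 45 deep, runs from x = -15 to +7 and y = -7 to +7 mm, so the pick goes in only with its toe towards the stand's -x; then the collar rests on the stand's top and the toe's underside is 10 above the stand's origin.
- stand_hole (a point): Where the pick's shank axis belongs, level with the stand's top (50 above the bench).
- glue: Bystander: white glue bottle with red cap, 48 mm diameter, 120 high; origin under its centre.
- mug: Bystander: black mug, 80 mm diameter, 85 high; origin under its centre.
- tub: Bystander: clear plastic tub, 96 mm diameter, 50 high; origin under its centre.
- hammer: Bystander: hammer lying on the bench; origin under its middle.
Mind the look-alikes: they are no part of the job. What is meant by the pick is not blue, pink or purple, and is the larger of those in its own colour.

How it is judged:
By the outcome, as a careful person would: the job done as asked, in the order asked, and still so for the second after the job is handed in, with the robot touching nothing.
It also fails if it takes over 64 s, if anything falls off the work surface, if the arm or the gripper's body presses on something with over 40 N, if the wrist force passes 120 N, or if a joint passes its speed limit or range.

ROBOT

A 6-joint arm with a two-finger parallel gripper is mounted at the origin on the work surface. World frame = base frame: x ahead of the robot, y to its left, z up, the work surface at z = 0. Lengths are in m, angles in rad, forces in N, time in s.
With the tool pointing down it reaches from about 0.3 to 0.875 m from the base axis. Payload 6.4 kg.
Tool frame: the origin (TCP) lies midway between the tips of the shut fingers; the grasp point (between the pads) lies 19 mm behind it (grasp_offset is the distance from the TCP to the grasp point, in m); z points along the fingers, y is the line along which they close (so a half turn about z gives the same grasp; the last joint's range is limited). The gripper opens to 85 mm and grips with 20 to 120 N. Pads are 22 mm wide; open, the fingers measure 114 mm over their backs; the gripper's body (76 mm by 85 mm) begins 54 mm behind the grasp point. The pads swing forward as they close: fully open they stand 13 mm farther back than shut.
Start: joints at [-1.311, 0.181, 1.607, -0, 1.354, -0.206], TCP at [0.258, -0.514, 0.231] pointing down, gripper open.
Joint ranges: [-2.99, 2.99], [-0.89, 2.07], [0.3, 2.58], [-1.14, 4.28], [0, 2.63], [-3.12, 3.12]. Speed limits (rad/s): [2.57, 2.57, 3.01, 3.14, 3.14, 3.14].

INTERFACE

Orientations are given as a unit quaternion [w, x, y, z].
In Python, from bench import * gives the robot as it stands. The module is installed in compiled form; this text tells all that it offers.
- The arm moves only by the tool servo_tool, never from a script. Its argument "commands" is text: rows parted by semicolons, each of 7 numbers parted by spaces: the turn, a rotation vector about the tool's x, y, z in rad, then the shift along the tool's x, y, z in mm, then the opening, from 0 (shut) to 1 (fully open). In form: wx wy wz dx dy dz claw; .... A call has 1 to 5 rows; each row shifts and turns the commanded pose from where the row before left it, along the tool's axes as they then stand; what a row does not reach is not made up. A row lasts 1/8 s, in which the tool goes at most 62.5 mm and 10.7 degrees, less where a joint would pass 70% of its speed; a pose out of reach is approached as far as the arm can. A call with a gripper value outside its range is refused whole. The fingers move at their own pace and stop on an object; the grip force is fixed at half the most. Time passes only in rows, so rows that do not move let the fingers close. It gives the time, the measured TCP pose, the force, the opening and the grip force at its end, in the units of the state.
- get_obs(): the state, without advancing time (a new reading comes with each control period).
- camera(name): name is "side" or "top" or "wrist"; returns the picture (480x640x3 uint8, blue, green, red); there is no depth.
- calibration(name): a dict with "fx", "fy", "cx", "cy" (pixels), "k1" (the pictures are not rectified: a ray, as slopes to the right and down, at radius r is drawn at 1 + k1 r^2 times it, then the intrinsics apply), "R" (3x3) and "t" (3): a world point X has camera coordinates R X + t. Camera axes: x right, y down, z forward; pixel columns grow to the right and rows downward; lengths in m; the calibration is good to about 2 mm. A picture is of the moment at which its call begins: read the wrist's pose just before it. calibration takes no time and is no camera call; for the wrist camera it gives the pose at the moment of the call.
- hand_in(): hands the job in; it is judged then, once.
The state is a dict: "time_s": time; "q": joint angles; "dq": joint speeds; "joint_efforts": joint torques, N m; "eef_pos": TCP position; "eef_rot": TCP orientation; "wrist_force": force on the tool from outside, world axes, zero at the start; "torque": the same for the moment, N m; "opening": opening from 0.0 (shut) to 1.0 (fully open); "grasp_force": force on a finger pad.
Only numpy, scipy, OpenCV 4.12 (cv2) and the standard library are available. Lean on these libraries where they do the work, as an engineer would, in place of code of your own. Each camera call takes 0.05 s, during which the arm holds its last target. There are 200 camera calls.

## Working session

There is one attempt and no reset: what is moved stays moved. The work goes in short steps, Python scripts to look and compute and a tool call to move; the robot and the scene stay as the last step left them, time stands still between calls to the robot, and variables do not carry over. Pictures are saved under pics/ and viewed, at most 10 in all, crops included, and the job is handed in when it is done.

Besides the shell and the picture viewer there is one more tool, called as a command line: name --argument value ..., lists and objects as JSON in quotes. servo_tool: Moves the arm, as the interface text tells. Its arguments: {"type":"object","properties":{"commands":{"type":"string"}},"required":["commands"]}

```bash
mkdir -p pics; python3 - <<'E'
from bench import *
import cv2
o=get_obs();print({k:(v if not hasattr(v,'round') else v) for k,v in o.items()})
for n in("top","side"):
    cv2.imwrite(f"pics/{n}0.png",camera(n));c=calibration(n);print(n,c)
E
```

```text
{'time_s': 0.0, 'q': array([-1.31125496e+00,  1.81554016e-01,  1.60799700e+00, -1.54701746e-05,
        1.35380322e+00, -2.06306059e-01]), 'dq': array([-0.00104939, -0.0004578 , -0.00023873,  0.0020673 , -0.00046441,
        0.00291882]), 'joint_efforts': array([ 3.14148519e-04, -4.44873726e+01, -3.51334655e+01, -2.61020487e-04,
        9.13688564e-03,  8.83067656e-06]), 'eef_pos': array([ 0.25814244, -0.51318143,  0.23038218]), 'eef_rot': array([-8.80277980e-04,  9.72994930e-01,  2.30824803e-01, -3.09913695e-05]), 'wrist_force': array([ 0.42147148, -0.6533675 ,  0.07444208]), 'torque': array([-0.00189715, -0.02180602, -0.03324587]), 'grasp_force': 0.0, 'opening': 0.9971583301338278}
top {'fx': 535.9624645659898, 'fy': 535.9624645659898, 'cx': 324.39395452698375, 'cy': 233.61731739236956, 'k1': 0.013816647484077273, 'R': array([[-0.02034602, -0.99973091, -0.01114177],
       [-0.98494222,  0.0219562 , -0.17148397],
       [ 0.17168246,  0.00748498, -0.9851239 ]]), 't': array([-0.04098467,  0.60559722,  1.09242773])}
side {'fx': 573.8897064175027, 'fy': 573.8897064175027, 'cx': 318.94672317450863, 'cy': 234.9545874021987, 'k1': 0.006861420773704546, 'R': array([[-0.95266583, -0.30398191, -0.00477695],
       [-0.21414254,  0.68210087, -0.69920052],
       [ 0.21580267, -0.6650815 , -0.71490965]]), 't': array([0.52368619, 0.19422027, 0.95919957])}
```

View pics/top0.png

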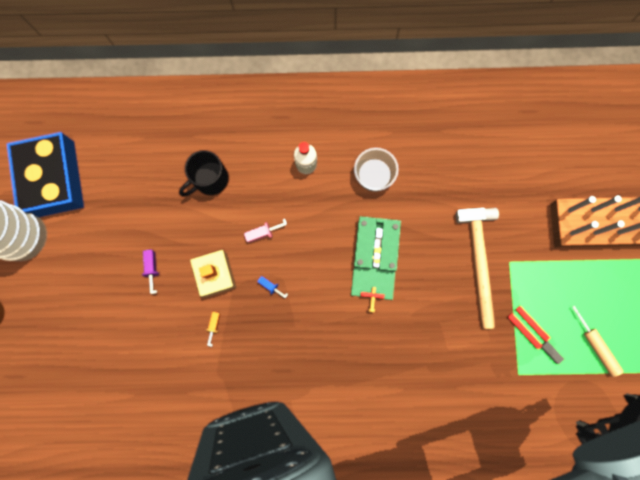

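View pics/side0.png

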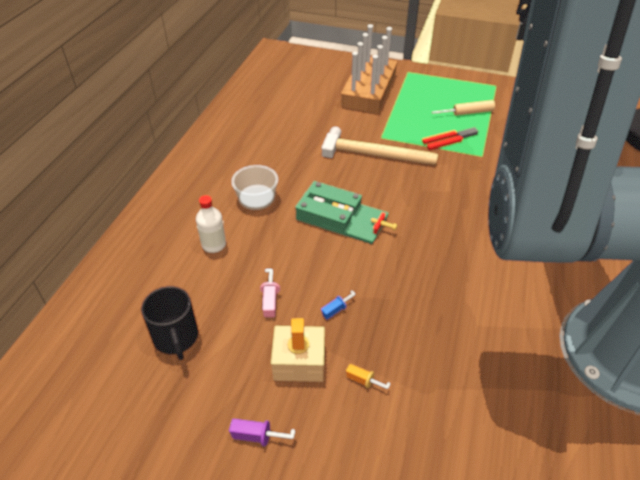

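Orange candidates for the pick are the upright one in the stand (top 207,271; side 298,335) and a small loose one (top 213,328; side 368,378). The upright one is the larger orange and stands in the stand, so it fits. The jig is at top (377,257). I'll confirm both with an enlarged crop.

```bash
cat > h.py <<'E'
from bench import *
import cv2, numpy as np
from scipy.spatial.transform import Rotation as Ro
def ray(c,u,v):
    a=np.array([(u-c["cx"])/c["fx"],(v-c["cy"])/c["fy"]]);p=a.copy()
    for _ in range(20): p=a/(1+c["k1"]*(p@p))
    R=np.array(c["R"]); return -R.T@np.array(c["t"]), R.T@np.array([*p,1])
def atz(c,u,v,z):
    o,d=ray(c,u,v); return (o+d*(z-o[2])/d[2])
def proj(c,X):
    p=np.array(c["R"])@np.array(X)+c["t"]; s=p[:2]/p[2]; s=s*(1+c["k1"]*(s@s)); return s*c["fx"]+[c["cx"],c["cy"]]
def tool():
    o=get_obs(); q=o["eef_rot"]; return o["eef_pos"],Ro.from_quat([*q[1:],q[0]]),o
E
python3 - <<'E'
from h import *
i=cv2.imread("pics/top0.png")
a=cv2.resize(i[240:350,180:250],None,fx=5,fy=5,interpolation=3)
b=cv2.resize(i[210:320,340:410],None,fx=5,fy=5,interpolation=3)
cv2.imwrite("pics/crop.png",np.hstack([a,b]))
c=calibration("top")
for n,u,v,z in[("handle",207,271,.104),("stand",212,274,.05),("jigfar",381,218,.036),("jignear",373,296,.01),("screw",374,297,.02)]:print(n,atz(c,u,v,z).round(3))
E
```

```text
handle [0.524 0.184 0.104]
stand [0.524 0.186 0.05 ]
jigfar [ 0.639 -0.177  0.036]
jignear [ 0.472 -0.156  0.01 ]
screw [ 0.47  -0.157  0.02 ]
```

View pics/crop.png

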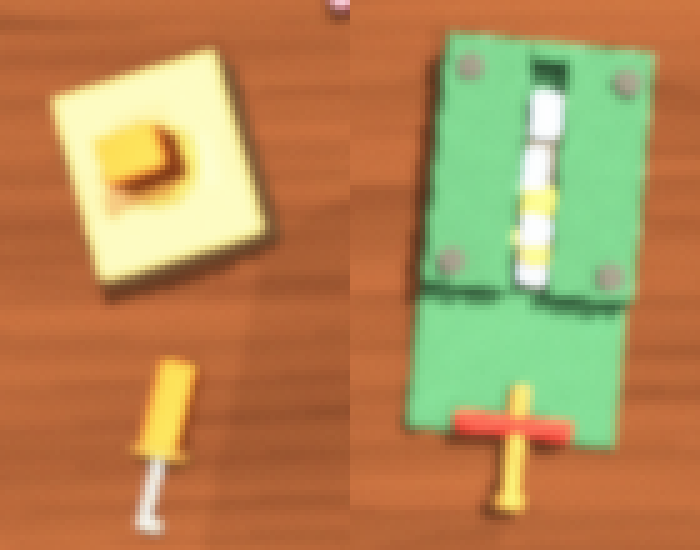

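The crop shows the big orange handle upright in the wooden stand, handle at crop (140,155). The loose small orange one at (165,440) is the look-alike. The slide is in the jig slot, rear at crop (548,90) and nose at (532,288). The screw tip is near (520,385).

```bash
cat >> h.py <<'E'
from scipy.optimize import least_squares
def fitpose(c,obj,pix,x0,z0=0):
    f=lambda p:np.concatenate([proj(c,[p[0]+np.cos(p[2])*X[0]-np.sin(p[2])*X[1],p[1]+np.sin(p[2])*X[0]+np.cos(p[2])*X[1],X[2]+z0])-q for X,q in zip(obj,pix)])
    r=least_squares(f,x0,loss="soft_l1");return r.x,np.abs(r.fun).max()
def move(target,yaw,n=None):
    """tool-frame shift and turn to target with tool pointing down, tool y at angle yaw (mod pi)"""
    p,R,_=tool(); x=[np.sin(yaw),-np.cos(yaw),0]; y=[np.cos(yaw),np.sin(yaw),0]
    T=Ro.from_matrix(np.array([x,y,[0,0,-1]]).T)
    D=R.inv()*T; d=R.inv().apply(np.array(target)-p)*1e3
    return "turn(total)",D.as_rotvec().round(4),"shift in present axes",d.round(1),"in target axes",(T.inv().apply(np.array(target)-p)*1e3).round(1)
E
python3 - <<'E'
from h import *
c=calibration("top")
s=np.array([(52,97),(215,48),(268,235),(103,285)])/5+[180,240]-.4
# image up=+x, left=+y
print("stand",fitpose(c,[(.04,.035,.05),(.04,-.035,.05),(-.04,-.035,.05),(-.04,.035,.05)],s,[.52,.18,0]))
j=np.array([(450,32),(655,52),(632,300),(420,285),(408,428),(617,447)])/5+[340-70,210]-.4
ob=[(.085,.045,.036),(.085,-.045,.036),(-.025,-.045,.036),(-.025,.045,.036),(-.085,.045,.01),(-.085,-.045,.01)]
r=fitpose(c,ob,j,[.55,-.16,0]);print("jig",r)
yaw=r[0][2]
for y in(yaw,yaw+np.pi):print(move([r[0][0],r[0][1],.25],y))
w=calibration("wrist");p,R,_=tool();o=-np.array(w["R"]).T@w["t"];print("cam in tool",R.inv().apply(o-p),(np.array(w["R"])@R.as_matrix()).round(2),w["fx"])
E
```

```text
stand (array([0.52623135, 0.18670483, 0.27835581]), np.float64(0.8205549186303074))
jig (array([ 0.55466563, -0.16420811, -0.12221206]), np.float64(0.7634962260730731))Traceback (most recent call last):
  File "<stdin>", line 10, in <module>
  File "h.py", line 21, in move
    T=Ro.from_matrix(np.array([x,y,[0,0,-1]]).T)
  File "scipy/spatial/transform/_rotation.pyx", line 1143, in scipy.spatial.transform._rotation.Rotation.from_matrix
ValueError: Non-positive determinant (left-handed or null coordinate frame) in rotation matrix 0: [[-0.12190806  0.9925414   0.        ]
 [-0.9925414  -0.12190806  0.        ]
 [ 0.          0.         -1.        ]].
```

```bash
sed -i 's/x=\[np.sin(yaw),-np.cos(yaw),0\]/x=[-np.sin(yaw),np.cos(yaw),0]/' h.py; python3 - <<'E'
from h import *
for t,y in(([.555,-.164,.25],-.122),([.524,.184,.25],.278)):
  for k in(0,np.pi):print(move(t,y+k))
w=calibration("wrist");p,R,o=tool();oo=-np.array(w["R"]).T@w["t"];print("cam in tool",R.inv().apply(oo-p).round(3),(np.array(w["R"])@R.as_matrix()).round(2),w["fx"], R.as_matrix().round(3))
E
```

```text
('turn(total)', array([-0.0012, -0.0011, -0.983 ]), 'shift in present axes', array([ 422.1, -178.8,  -19.1]), 'in target axes', array([382.8, 252.1, -19.5]))
('turn(total)', array([-1.3000e-03,  1.5000e-03,  2.1586e+00]), 'shift in present axes', array([ 422.1, -178.8,  -19.1]), 'in target axes', array([-382.8, -252.1,  -19.5]))
('turn(total)', array([-1.000e-03, -1.300e-03, -1.383e+00]), 'shift in present axes', array([ 550.7, -503.6,  -18.6]), 'in target axes', array([597.5, 447. , -19.5]))
('turn(total)', array([-1.4000e-03,  1.1000e-03,  1.7586e+00]), 'shift in present axes', array([ 550.7, -503.6,  -18.6]), 'in target axes', array([-597.5, -447. ,  -19.5]))
cam in tool [ 0.071  0.    -0.142] [[-0.    1.    0.  ]
 [-0.96 -0.   -0.28]
 [-0.28 -0.    0.96]] 400.694860412732 [[ 0.893  0.449 -0.   ]
 [ 0.449 -0.893  0.002]
 [ 0.    -0.002 -1.   ]]
```

servo_tool --commands "0 0 0 53 -22 -2 1;0 0 0 53 -22 -2 1;0 0 0 53 -22 -2 1;0 0 0 53 -22 -2 1;0 0 0 53 -22 -2 1"

```text
time_s: 0.72
eef_pos: [0.4464, -0.2948, 0.2411]
eef_rot: [-0.0, 0.973, 0.231, -0.0]
wrist_force: [0.4, -1.1, 0.8]
opening: 1.001
grasp_force: 0.0
```

servo_tool --commands "0 0 0 53 -23 -3 1;0 0 0 53 -23 -3 1;0 0 0 51 -23 -3 1;0 0 -.164 0 0 0 1;0 0 -.164 0 0 0 1"

```text
time_s: 1.35
eef_pos: [0.5551, -0.163, 0.2496]
eef_rot: [-0.0, 0.921, 0.39, -0.0]
wrist_force: [0.1, 0.4, -0.3]
opening: 1.0
grasp_force: 0.0
```

servo_tool --commands "0 0 -.164 0 0 0 1;0 0 -.164 0 0 0 1;0 0 -.164 0 0 0 1;0 0 -.163 0 0 0 1;0 0 0 0 0 0 1"

```text
time_s: 1.98
eef_pos: [0.5547, -0.1641, 0.2498]
eef_rot: [-0.0, 0.749, 0.662, -0.0]
wrist_force: [0.1, -0.2, 0.1]
opening: 0.999
grasp_force: 0.0
```

```bash
python3 - <<'E'
from h import *
import pickle
p,R,o=tool();print(p,o["q"].round(2))
w=calibration("wrist");cv2.imwrite("pics/jig1.png",camera("wrist"));pickle.dump(w,open("jig1.pkl","wb"))
print(move([.524,.184,.25],.278))
E
```

```text
[ 0.55466028 -0.1641347   0.24981336] [-0.49  0.17  1.58  0.    1.39 -0.37]
('turn(total)', array([-6.000e-04, -4.000e-04, -4.034e-01]), 'shift in present axes', array([ 3.416e+02, -7.400e+01,  1.000e-01]), 'in target axes', array([ 3.432e+02,  6.600e+01, -1.000e-01]))
```

View pics/jig1.png

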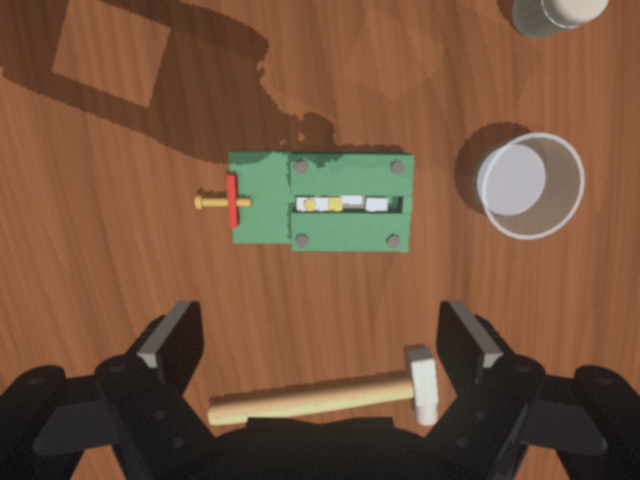

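Wrist view: the jig rails have corners (290,153), (414,153), (409,251), (291,250), and the base front corners are (229,151), (232,243). The slide runs from u=297 to 388 at v≈204, with the lip at 328–342. The screw tip is at about (251,202).

```bash
python3 - <<'E'
from h import *
import pickle
c=pickle.load(open("jig1.pkl","rb"))
ob=[(-.025,.045,.036),(.085,.045,.036),(.085,-.045,.036),(-.025,-.045,.036),(-.085,.045,.01),(-.085,-.045,.01)]
r,e=fitpose(c,ob,[(290,153),(414,153),(409,251),(291,250),(229,151),(232,243)],[.55,-.16,-.12]);print(r,e)
a=np.array([np.cos(r[2]),np.sin(r[2])]);b=np.array([-a[1],a[0]])
for n,u,v,z in[("front",297,204,.028),("lipf",328,204,.028),("lipr",342,204,.028),("notchr",365,204,.028),("rear",388,204,.028),("screw",251,202,.019)]:
    d=atz(c,u,v,z)[:2]-r[:2];print(n,(d@a).round(4),(d@b).round(4))
E
```

```text
[ 0.55431762 -0.16432116 -0.12563061] 1.1386940231381004
front -0.0194 -0.0023
lipf 0.0092 -0.0022
lipr 0.0221 -0.0022
notchr 0.0434 -0.0021
rear 0.0647 -0.002
screw -0.0635 -0.0022
```

servo_tool --commands "0 0 0 57 -12 0 1;0 0 0 57 -12 0 1;0 0 0 57 -12 0 1;0 0 0 57 -12 0 1;0 0 0 57 -13 0 1"

```text
time_s: 2.65
eef_pos: [0.5287, 0.1278, 0.2504]
eef_rot: [0.0, 0.75, 0.661, 0.0]
wrist_force: [0.5, -0.2, 0.4]
opening: 0.997
grasp_force: 0.0
```

servo_tool --commands "0 0 0 57 -13 0 1;0 0 -.134 0 0 0 1;0 0 -.134 0 0 0 1;0 0 -.135 0 0 0 1;0 0 0 0 0 0 1"

```text
time_s: 3.28
eef_pos: [0.523, 0.1842, 0.2501]
eef_rot: [-0.0, 0.603, 0.798, -0.0]
wrist_force: [-0.2, 0.6, -0.4]
opening: 1.001
grasp_force: 0.0
```

```bash
python3 - <<'E'
from h import *
import pickle
p,R,o=tool();print(p,o["q"].round(2))
w=calibration("wrist");cv2.imwrite("pics/st1.png",camera("wrist"));pickle.dump(w,open("st1.pkl","wb"))
E
```

```text
[0.52296018 0.18423989 0.2501404 ] [ 0.12  0.12  1.64 -0.    1.38 -0.15]
```

View pics/st1.png

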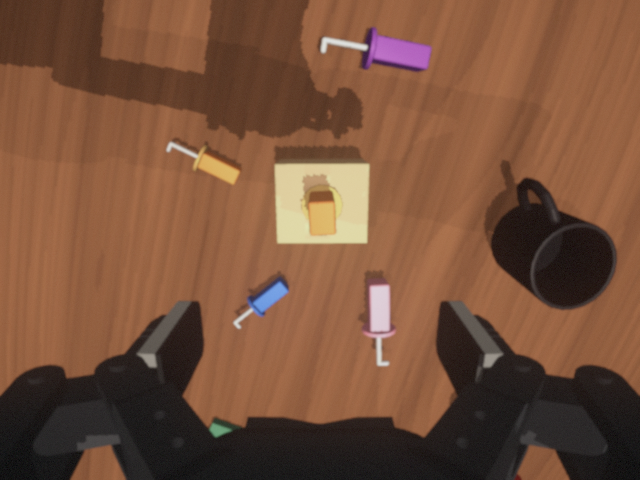

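The stand top has corners (275,164), (369,163), (368,243), (277,243), and the orange handle's top face is at about (322,221). The fingers' descent is clear of everything.

```bash
python3 - <<'E'
from h import *
import pickle
c=pickle.load(open("st1.pkl","rb"))
r,e=fitpose(c,[(-.04,.035,.05),(.04,.035,.05),(.04,-.035,.05),(-.04,-.035,.05)],[(275,164),(369,163),(368,243),(277,243)],[.52,.18,.28]);print(r,e)
h,e2=fitpose(c,[(-.01,.013,.104),(.01,.013,.104),(.01,-.013,.104),(-.01,-.013,.104)],[(309,207),(334,207),(335,235),(310,235)],[.52,.18,.28]);print(h,e2)
i=cv2.imread("pics/st1.png");hs=cv2.cvtColor(i,cv2.COLOR_BGR2HSV)
m=cv2.inRange(hs,(8,150,180),(22,255,255));n,l,s,ce=cv2.connectedComponentsWithStats(m)
print([(s[k],ce[k]) for k in range(1,n) if s[k][4]>100])
print(move([h[0],h[1],.062],r[2]))
E
```

```text
[0.52618131 0.18631268 0.28375922] 0.7290487114919415
[0.52631705 0.18376741 0.3133491 ] 4.282861841858136
[]
('turn(total)', array([-0.0002, -0.    , -0.0075]), 'shift in present axes', array([ -1.3,   3.1, 188.2]), 'in target axes', array([ -1.3,   3.1, 188.2]))
```

servo_tool --commands "0 0 -.008 1 3 45 1;0 0 0 0 0 50 1;0 0 0 0 0 45 1;0 0 0 0 0 30 1;0 0 0 0 0 18 1"

```text
time_s: 3.95
eef_pos: [0.5248, 0.1857, 0.0605]
eef_rot: [-0.001, 0.599, 0.801, -0.001]
wrist_force: [-0.4, -0.7, -0.1]
opening: 0.999
grasp_force: 0.0
```

servo_tool --commands "0 0 0 0 0 0 0;0 0 0 0 0 0 0;0 0 0 0 0 0 0;0 0 0 0 0 0 0;0 0 0 0 0 0 0"

```text
time_s: 4.58
eef_pos: [0.5267, 0.1861, 0.0636]
eef_rot: [0.001, 0.598, 0.802, 0.001]
wrist_force: [-0.9, 0.5, 6.8]
opening: 0.223
grasp_force: 59.2
```

servo_tool --commands "0 0 0 0 0 0 0;0 0 0 0 0 0 0;0 0 0 0 0 0 0;0 0 0 0 0 0 0"

```text
time_s: 5.08
eef_pos: [0.5267, 0.1861, 0.0637]
eef_rot: [0.001, 0.598, 0.802, 0.001]
wrist_force: [-0.6, -0.4, 6.6]
opening: 0.222
grasp_force: 59.2
```

servo_tool --commands "0 0 0 0 0 -6 0;0 0 0 0 0 -16 0;0 0 0 0 0 -24 0;0 0 0 0 0 -24 0;0 0 0 0 0 0 0"

```text
time_s: 5.7
eef_pos: [0.5275, 0.1863, 0.1351]
eef_rot: [0.002, 0.598, 0.802, 0.002]
wrist_force: [0.3, -0.5, -0.8]
opening: 0.233
grasp_force: 58.6
```

```bash
python3 - <<'E'
from h import *
p,R,o=tool();print(p,o["wrist_force"])
i=camera("side");c=calibration("side")
u,v=proj(c,p-[0,0,.03]);print(u,v)
x,y=int(u)-50,int(v)-60
cv2.imwrite("pics/lift.png",cv2.resize(i[y:y+100,x:x+100],None,fx=5,fy=5,interpolation=3))
E
```

```text
[0.52753922 0.18627981 0.13514116] [ 0.27260804 -0.49123275 -0.80447136]
295.2969462615581 323.48347399917407
```

View pics/lift.png

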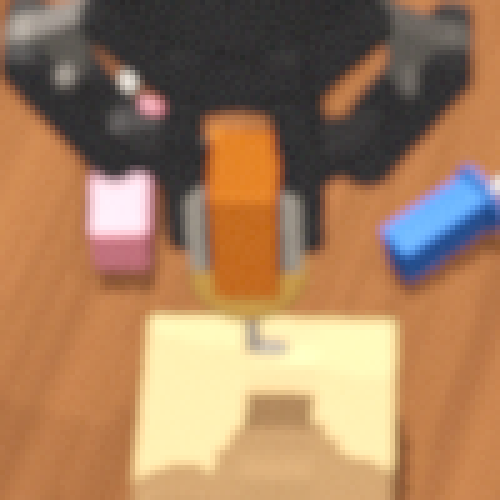

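Side crop: the lifted pick's toe, at (270,347), points right, which is world −x towards the robot and so the pick's −x as expected. Now going above the notch.

servo_tool --commands "0 0 0 -30 -3 0 0;0 0 0 -50 -5 0 0;0 0 0 -55 -6 0 0;0 0 0 -55 -6 0 0;0 0 0 -55 -6 0 0"

```text
time_s: 6.38
eef_pos: [0.5699, -0.0577, 0.131]
eef_rot: [-0.001, 0.598, 0.802, -0.0]
wrist_force: [0.6, 0.6, -1.4]
opening: 0.228
grasp_force: 58.6
```

servo_tool --commands "0 0 0 -55 -6 0 0;0 0 0 -40 -5 0 0;0 0 0 -20 -2 0 0;0 0 .136 0 0 0 0;0 0 .136 0 0 0 0"

```text
time_s: 7.0
eef_pos: [0.5902, -0.1694, 0.1311]
eef_rot: [-0.001, 0.703, 0.711, -0.0]
wrist_force: [1.1, -0.1, -0.4]
opening: 0.227
grasp_force: 58.5
```

servo_tool --commands "0 0 .137 0 0 0 0;0 0 0 0 0 0 0;0 0 0 0 0 0 0"

```text
time_s: 7.38
eef_pos: [0.5907, -0.1695, 0.1318]
eef_rot: [-0.0, 0.747, 0.665, -0.0]
wrist_force: [0.1, 0.3, -0.6]
opening: 0.222
grasp_force: 58.5
```

```bash
python3 - <<'E'
from h import *
p,R,o=tool();print(p,o["wrist_force"],o["torque"])
print(move([.5914,-.1707,.085],-.125))
i=camera("side");c=calibration("side")
u,v=proj(c,[.58,-.17,.05]);x,y=int(u)-60,int(v)-60
a=cv2.resize(i[y:y+100,x:x+120],None,fx=5,fy=5,interpolation=3)
for n,X in(("toe",[.5914-.011*.992,-.1707+.011*.125,p[2]-.0537]),):
    q=(proj(c,X)-[x,y])*5;print(n,q)
cv2.imwrite("pics/over.png",a)
E
```

```text
[ 0.59068019 -0.16949849  0.13181505] [ 0.14216844  0.32045108 -0.60486179] [-0.03758036 -0.03237315 -0.0211032 ]
('turn(total)', array([-0.0008, -0.0004,  0.0082]), 'shift in present axes', array([-1.1,  0.9, 46.8]), 'in target axes', array([-1.1,  0.9, 46.8]))
toe [299.48278007 252.81929922]
```

View pics/over.png

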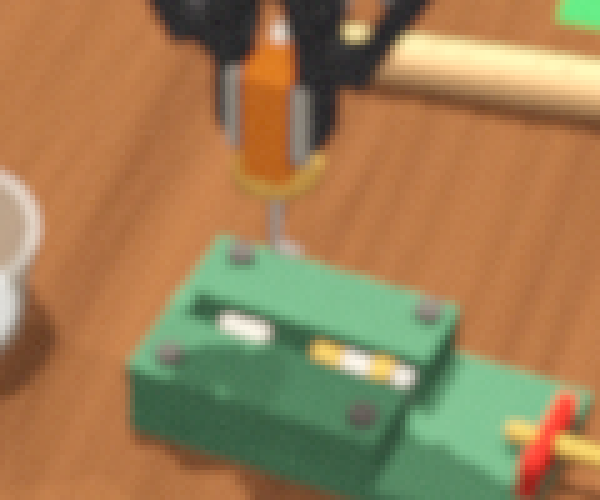

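Predicted and seen toe positions agree, at about (297,250), and the toe is above the notch gap at (290,335). Descending.

servo_tool --commands "0 0 .008 -1 1 16 0;0 0 0 0 0 16 0;0 0 0 0 0 10 0;0 0 0 0 0 4 0;0 0 0 0 0 0 0"

```text
time_s: 8.05
eef_pos: [0.5917, -0.1713, 0.0859]
eef_rot: [-0.0, 0.751, 0.66, -0.0]
wrist_force: [0.6, -0.1, -1.6]
opening: 0.226
grasp_force: 58.5
```

servo_tool --commands "0 0 0 0 0 4 0;0 0 0 0 0 4 0;0 0 0 0 0 4 0;0 0 0 0 0 2 0;0 0 0 0 0 0 0"

```text
time_s: 8.68
eef_pos: [0.5917, -0.1713, 0.0721]
eef_rot: [-0.0, 0.751, 0.66, -0.0]
wrist_force: [0.7, 0.8, -0.2]
opening: 0.225
grasp_force: 58.5
```

servo_tool --commands "0 0 0 0 0 3 0;0 0 0 0 0 0 0;0 0 0 0 -4 0 0;0 0 0 0 -4 0 0;0 0 0 0 0 0 0"

```text
time_s: 9.3
eef_pos: [0.5835, -0.1702, 0.0693]
eef_rot: [-0.0, 0.751, 0.66, -0.0]
wrist_force: [-0.8, -0.1, -1.5]
opening: 0.231
grasp_force: 58.6
```

servo_tool --commands "0 0 0 0 -2 0 0;0 0 0 0 -2 0 0;0 0 0 0 -2 0 0;0 0 0 0 -2 0 0;0 0 0 0 0 0 0"

```text
time_s: 9.93
eef_pos: [0.5763, -0.1694, 0.0695]
eef_rot: [0.0, 0.751, 0.66, 0.0]
wrist_force: [2.6, -0.5, -1.9]
opening: 0.229
grasp_force: 58.6
```

servo_tool --commands "0 0 0 0 -3 0 0;0 0 0 0 -3 0 0;0 0 0 0 -3 0 0;0 0 0 0 -3 0 0;0 0 0 0 -3 0 0"

```text
time_s: 10.55
eef_pos: [0.5609, -0.1674, 0.0693]
eef_rot: [0.0, 0.751, 0.66, 0.0]
wrist_force: [2.4, -0.3, -1.9]
opening: 0.227
grasp_force: 58.6
```

servo_tool --commands "0 0 0 0 -3 0 0;0 0 0 0 -3 0 0;0 0 0 0 -3 0 0;0 0 0 0 -3 0 0;0 0 0 0 0 0 0"

```text
time_s: 11.18
eef_pos: [0.5485, -0.1657, 0.0692]
eef_rot: [-0.0, 0.751, 0.66, -0.0]
wrist_force: [0.8, 0.1, -0.4]
opening: 0.226
grasp_force: 58.8
```

servo_tool --commands "0 0 0 0 -2 0 0;0 0 0 0 -2 0 0;0 0 0 0 -2 0 0;0 0 0 0 -1 0 0;0 0 0 0 -1 0 0"

```text
time_s: 11.8
eef_pos: [0.5411, -0.1648, 0.0693]
eef_rot: [0.0, 0.751, 0.66, 0.0]
wrist_force: [2.7, 0.3, -1.6]
opening: 0.221
grasp_force: 58.7
```

```bash
python3 - <<'E'
from h import *
p,R,o=tool();print(p,o["wrist_force"])
i=camera("side");c=calibration("side")
u,v=proj(c,[.54,-.165,.04]);x,y=int(u)-60,int(v)-50
cv2.imwrite("pics/drag.png",cv2.resize(i[y:y+100,x:x+120],None,fx=5,fy=5,interpolation=3))
E
```

```text
[ 0.54114988 -0.16480194  0.06929116] [ 2.6670013   0.29534681 -1.60856182]
```

View pics/drag.png

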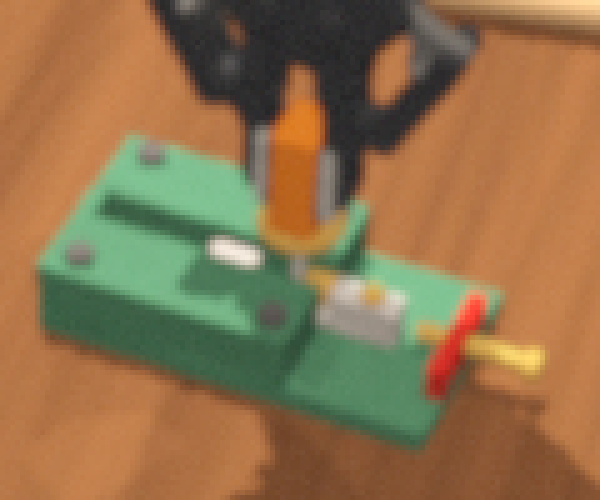

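The slide is drawn out behind the pick. The nose, at (400,320), is about 5 mm short of the screw tip at (418,330). Feeling forward in small steps.

servo_tool --commands "0 0 0 0 -.7 0 0;0 0 0 0 -.7 0 0;0 0 0 0 -.7 0 0;0 0 0 0 -.7 0 0"

```text
time_s: 12.35
eef_pos: [0.5384, -0.1644, 0.0693]
eef_rot: [0.0, 0.751, 0.66, 0.0]
wrist_force: [3.0, -0.5, -2.2]
opening: 0.226
grasp_force: 58.7
```

servo_tool --commands "0 0 0 0 -.6 0 0;0 0 0 0 -.6 0 0;0 0 0 0 -.6 0 0"

```text
time_s: 12.72
eef_pos: [0.5366, -0.1642, 0.0693]
eef_rot: [0.0, 0.751, 0.66, -0.0]
wrist_force: [2.4, -0.3, -2.1]
opening: 0.227
grasp_force: 58.7
```

servo_tool --commands "0 0 0 0 -.5 0 0;0 0 0 0 -.5 0 0"

```text
time_s: 12.98
eef_pos: [0.5356, -0.1641, 0.0693]
eef_rot: [0.0, 0.751, 0.66, -0.0]
wrist_force: [2.1, -0.4, -0.9]
opening: 0.22
grasp_force: 58.7
```

servo_tool --commands "0 0 0 0 -.5 0 0;0 0 0 0 -.5 0 0"

```text
time_s: 13.22
eef_pos: [0.5346, -0.164, 0.0693]
eef_rot: [0.0, 0.751, 0.66, -0.0]
wrist_force: [2.9, -0.5, -1.3]
opening: 0.231
grasp_force: 58.7
```

servo_tool --commands "0 0 0 0 -.5 0 0;0 0 0 0 -.5 0 0;0 0 0 0 -.5 0 0"

```text
time_s: 13.6
eef_pos: [0.5332, -0.1638, 0.0693]
eef_rot: [0.0, 0.751, 0.66, 0.0]
wrist_force: [2.8, -0.3, -1.3]
opening: 0.225
grasp_force: 58.7
```

servo_tool --commands "0 0 0 0 -.5 0 0;0 0 0 0 -.5 0 0;0 0 0 0 -.5 0 0"

```text
time_s: 13.98
eef_pos: [0.5325, -0.1637, 0.0695]
eef_rot: [0.001, 0.751, 0.66, 0.001]
wrist_force: [7.3, -0.2, -4.5]
opening: 0.225
grasp_force: 58.6
```

Contact with the screw felt. Nudging up to about 7 N on it, which is about 9.6 N at the wrist including drag.

servo_tool --commands "0 0 0 0 -.3 0 0;0 0 0 0 0 0 0"

```text
time_s: 14.22
eef_pos: [0.5324, -0.1637, 0.0695]
eef_rot: [0.001, 0.751, 0.66, 0.001]
wrist_force: [6.5, -0.7, -3.2]
opening: 0.227
grasp_force: 58.6
```

servo_tool --commands "0 0 0 0 -.3 0 0;0 0 0 0 0 0 0"

```text
time_s: 14.48
eef_pos: [0.5323, -0.1637, 0.0696]
eef_rot: [0.001, 0.751, 0.66, 0.001]
wrist_force: [7.6, 0.6, -4.5]
opening: 0.224
grasp_force: 58.7
```

servo_tool --commands "0 0 0 0 0 0 0"

```text
time_s: 14.6
eef_pos: [0.5324, -0.1637, 0.0695]
eef_rot: [0.001, 0.751, 0.66, 0.001]
wrist_force: [7.5, 0.5, -3.7]
opening: 0.224
grasp_force: 58.7
```

servo_tool --commands "0 0 0 0 -.4 0 0;0 0 0 0 -.3 0 0;0 0 0 0 0 0 0"

```text
time_s: 14.98
eef_pos: [0.5322, -0.1637, 0.0698]
eef_rot: [0.002, 0.751, 0.66, 0.001]
wrist_force: [8.9, -0.0, -5.0]
opening: 0.227
grasp_force: 58.7
```

servo_tool --commands "0 0 0 0 0 0 0;0 0 0 0 0 0 0"

```text
time_s: 15.22
eef_pos: [0.5322, -0.1637, 0.0697]
eef_rot: [0.002, 0.751, 0.66, 0.001]
wrist_force: [9.3, -0.3, -4.8]
opening: 0.229
grasp_force: 58.7
```

servo_tool --commands "0 0 0 0 -.2 0 0;0 0 0 0 0 0 0;0 0 0 0 0 0 0;0 0 0 0 0 0 0;0 0 0 0 0 0 0"

```text
time_s: 15.85
eef_pos: [0.5321, -0.1637, 0.0698]
eef_rot: [0.002, 0.751, 0.66, 0.001]
wrist_force: [8.4, -0.4, -4.0]
opening: 0.223
grasp_force: 58.7
```

servo_tool --commands "0 0 0 0 0 0 0;0 0 0 0 0 0 0;0 0 0 0 0 0 0;0 0 0 0 0 0 0"

```text
time_s: 16.35
eef_pos: [0.5321, -0.1637, 0.0698]
eef_rot: [0.002, 0.751, 0.66, 0.001]
wrist_force: [8.9, 0.5, -5.2]
opening: 0.229
grasp_force: 58.7
```

servo_tool --commands "0 0 0 0 -.3 0 0;0 0 0 0 0 0 0;0 0 0 0 0 0 0;0 0 0 0 0 0 0;0 0 0 0 0 0 0"

```text
time_s: 16.98
eef_pos: [0.532, -0.1637, 0.0699]
eef_rot: [0.002, 0.751, 0.66, 0.001]
wrist_force: [9.5, 0.4, -5.1]
opening: 0.229
grasp_force: 58.7
```

servo_tool --commands "0 0 0 0 0 0 0;0 0 0 0 0 0 0;0 0 0 0 0 0 0;0 0 0 0 0 0 0"

```text
time_s: 17.48
eef_pos: [0.532, -0.1637, 0.0699]
eef_rot: [0.002, 0.751, 0.66, 0.001]
wrist_force: [9.0, 0.5, -4.8]
opening: 0.224
grasp_force: 58.7
```

servo_tool --commands "0 0 0 0 1 0 0;0 0 0 0 1.3 0 0;0 0 0 0 2 0 0;0 0 0 0 2 0 0;0 0 0 0 2 0 0"

```text
time_s: 18.1
eef_pos: [0.5375, -0.1642, 0.0689]
eef_rot: [-0.001, 0.751, 0.66, -0.0]
wrist_force: [0.6, -0.5, -2.1]
opening: 0.227
grasp_force: 59.6
```

servo_tool --commands "0 0 0 0 2 0 0;0 0 0 0 2 0 0;0 0 0 0 1 0 0;0 0 0 0 0 0 0"

```text
time_s: 18.6
eef_pos: [0.5431, -0.1651, 0.0693]
eef_rot: [-0.0, 0.751, 0.66, -0.0]
wrist_force: [-0.1, 0.0, -1.2]
opening: 0.226
grasp_force: 59.6
```

Unhooked, with no side force left. Lifting and going back towards the stand.

servo_tool --commands "0 0 0 0 0 -3 0;0 0 0 0 0 -8 0;0 0 0 0 0 -15 0;0 0 0 0 0 -20 0;0 0 0 0 0 -24 0"

```text
time_s: 19.23
eef_pos: [0.5431, -0.1651, 0.1408]
eef_rot: [0.0, 0.751, 0.66, 0.0]
wrist_force: [0.8, 0.6, -1.9]
opening: 0.225
grasp_force: 59.6
```

```bash
python3 - <<'E'
from h import *
p,R,o=tool();print(p,o["wrist_force"])
print(move([.5267,.1861,.137],.284))
cv2.imwrite("pics/s2.png",camera("side"))
E
```

```text
[ 0.5431217  -0.16507354  0.14084084] [ 0.77676695  0.61360783 -1.85202054]
('turn(total)', array([ 3.00e-04,  2.00e-04, -4.12e-01]), 'shift in present axes', array([346.2, -61.1,   3.8]), 'in target axes', array([341.7,  82.6,   3.8]))
```

servo_tool --commands "0 0 0 35 -6 0 0;0 0 0 55 -10 0 0;0 0 0 58 -10 0 0;0 0 0 58 -10 0 0;0 0 0 55 -10 0 0"

```text
time_s: 19.9
eef_pos: [0.5308, 0.1015, 0.1401]
eef_rot: [0.001, 0.751, 0.66, 0.001]
wrist_force: [0.9, -0.1, -1.4]
opening: 0.223
grasp_force: 59.6
```

servo_tool --commands "0 0 0 50 -9 0 0;0 0 0 35 -6 0 0;0 0 -.137 0 0 0 0;0 0 -.137 0 0 0 0;0 0 -.138 0 0 0 0"

```text
time_s: 20.52
eef_pos: [0.5269, 0.1862, 0.1398]
eef_rot: [0.0, 0.598, 0.802, 0.0]
wrist_force: [-0.1, 0.1, -1.0]
opening: 0.226
grasp_force: 59.6
```

servo_tool --commands "0 0 0 0 0 0 0;0 0 0 0 0 0 0"

```text
time_s: 20.78
eef_pos: [0.5269, 0.1859, 0.1396]
eef_rot: [0.0, 0.601, 0.799, 0.0]
wrist_force: [-0.0, -0.8, -0.3]
opening: 0.225
grasp_force: 59.6
```

```bash
python3 - <<'E'
from h import *
p,R,o=tool();print(p,o["wrist_force"])
print(move([.5267,.1861,.0637],.284))
i=camera("side");c=calibration("side")
cr=[]
for X in([.527,.186,.07],[.53,-.165,.03]):
    u,v=proj(c,X);x,y=int(u)-40,int(v)-50;cr.append(cv2.resize(i[y:y+100,x:x+80],None,fx=5,fy=5,interpolation=3));print(x,y)
cv2.imwrite("pics/ret.png",np.hstack(cr))
E
```

```text
[0.52687826 0.18587878 0.13958679] [-0.03229902 -0.82573189 -0.32993585]
('turn(total)', array([ 0.0005,  0.0001, -0.0027]), 'shift in present axes', array([ 0.3, -0.1, 75.9]), 'in target axes', array([ 0.3, -0.1, 75.9]))
256 286
312 158
```

View pics/ret.png

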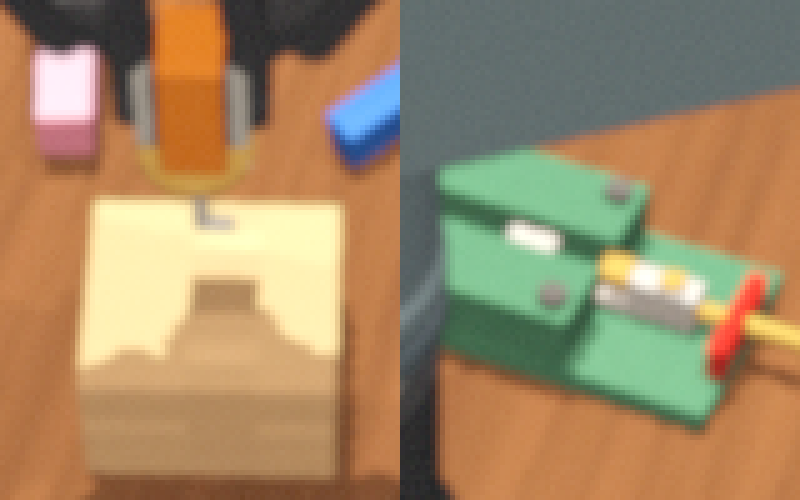

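The crop shows the slide out with its nose against the screw at (705,310). The pick, toe at (215,222), is lined up over the stand hole at (225,293). Lowering.

servo_tool --commands "0 0 0 0 0 14 0;0 0 0 0 0 16 0;0 0 0 0 0 12 0;0 0 0 0 0 8 0;0 0 0 0 0 0 0"

```text
time_s: 21.45
eef_pos: [0.5262, 0.1858, 0.0883]
eef_rot: [-0.001, 0.6, 0.8, -0.001]
wrist_force: [-0.2, 0.5, -0.6]
opening: 0.228
grasp_force: 59.6
```

servo_tool --commands "0 0 0 0 0 10 0;0 0 0 0 0 8 0;0 0 0 0 0 4 0;0 0 0 0 0 2 0;0 0 0 0 0 0 0"

```text
time_s: 22.08
eef_pos: [0.5268, 0.1859, 0.0653]
eef_rot: [-0.0, 0.6, 0.8, -0.0]
wrist_force: [-0.1, -0.6, -1.3]
opening: 0.227
grasp_force: 59.6
```

servo_tool --commands "0 0 0 0 0 1 0;0 0 0 0 0 .7 0;0 0 0 0 0 0 0"

```text
time_s: 22.45
eef_pos: [0.5268, 0.1859, 0.0637]
eef_rot: [0.0, 0.6, 0.8, 0.0]
wrist_force: [0.4, -0.1, -0.6]
opening: 0.226
grasp_force: 59.8
```

servo_tool --commands "0 0 0 0 0 .8 0;0 0 0 0 0 0 0"

```text
time_s: 22.7
eef_pos: [0.5269, 0.1859, 0.0637]
eef_rot: [0.0, 0.6, 0.8, 0.0]
wrist_force: [-2.3, 0.2, 6.6]
opening: 0.227
grasp_force: 60.7
```

Seated on the collar (6.6 N upward). Releasing, then rising.

servo_tool --commands "0 0 0 0 0 0 .5;0 0 0 0 0 0 1;0 0 0 0 0 0 1;0 0 0 0 0 0 1;0 0 0 0 0 0 1"

```text
time_s: 23.32
eef_pos: [0.5267, 0.1859, 0.0627]
eef_rot: [-0.0, 0.6, 0.8, -0.0]
wrist_force: [-0.2, -0.2, 0.1]
opening: 1.001
grasp_force: 0.0
```

servo_tool --commands "0 0 0 0 0 0 1;0 0 0 0 0 -15 1;0 0 0 0 0 -30 1;0 0 0 0 0 -50 1;0 0 0 0 0 -50 1"

```text
time_s: 23.95
eef_pos: [0.5266, 0.1859, 0.2103]
eef_rot: [0.0, 0.6, 0.8, 0.0]
wrist_force: [0.7, 0.5, 0.5]
opening: 1.003
grasp_force: 0.0
```

servo_tool --commands "0 0 0 0 0 -40 1;0 0 0 0 0 0 1;0 0 0 0 0 0 1"

```text
time_s: 24.32
eef_pos: [0.5265, 0.1859, 0.248]
eef_rot: [0.0, 0.6, 0.8, 0.0]
wrist_force: [1.0, -0.2, 0.4]
opening: 1.0
grasp_force: 0.0
```

```bash
python3 - <<'E'
from h import *
p,R,o=tool();print(p,o["opening"],o["time_s"])
cv2.imwrite("pics/end.png",camera("side"))
E
```

```text
[0.52645127 0.18588239 0.24798247] 0.9995542294166485 24.325
```

View pics/end.png

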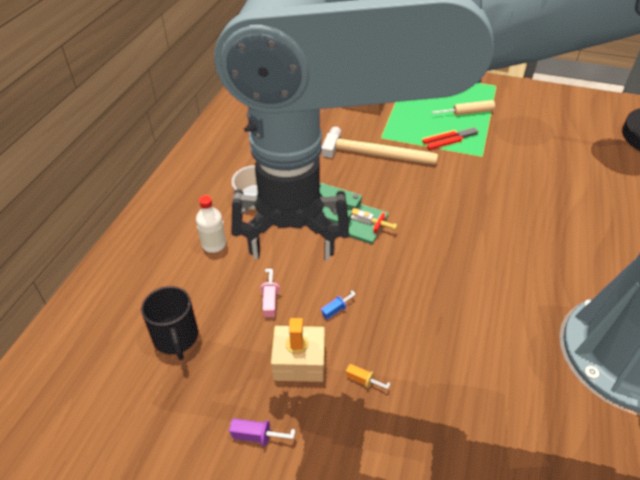

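The pick is fully seated in the stand at (297,340), as it was at the start. The slide is drawn out at (365,216), and everything else is undisturbed.

```bash
python3 -c "
from bench import *
print(hand_in())"
```

```text
the job is handed in; nothing more can be done
None
```

I drew the slide out until its nose bore on the screw and held it there for about 2 s at an estimated 6–7 N (about 9 N at the wrist, less drag). I then unhooked the pick, seated it fully back in its stand and handed the job in at about 24 s; no verdict came back.

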